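Close up the tool chest

ROBOT

A 6-joint arm with a two-finger parallel gripper is mounted at the origin on the work surface. World frame = base frame: x ahead of the robot, y to its left, z up, the work surface at z = 0. Lengths are in mm, angles in rad, forces in N, time in s.
With the tool pointing down it reaches from about 275 to 750 mm from the base axis. Payload 10.2 kg.
Tool frame: the origin (TCP) lies midway between the tips of the shut fingers; the grasp point (between the pads) lies 19 mm behind it (ctrl.grasp_offset is the distance from the TCP to the grasp point, in mm); z points along the fingers, y is the line along which they close (so a half turn about z gives the same grasp; the last joint's range is limited). The gripper opens to 85 mm and grips with 20 to 120 N. Pads are 22 mm wide; open, the fingers measure 114 mm over their backs; the gripper's body (76 mm by 85 mm) begins 54 mm behind the grasp point. The pads swing forward as they close: fully open they stand 13 mm farther back than shut.
Start: joints at [0.903, 0.313, 1.498, -0, 1.331, -0.223], TCP at [225.909, 473.916, 231.294] pointing down, gripper open.
Joint ranges: [-2.94, 2.94], [-0.97, 2.17], [0.19, 2.56], [-1.23, 4.37], [0.02, 3.11], [-2.88, 2.88]. Speed limits (rad/s): [2.39, 2.39, 3.01, 3.14, 3.14, 3.14].

INTERFACE

Orientations are given as a unit quaternion [w, x, y, z].
In Python, from rig import ctrl, viewer, models gives the robot as it stands. The module is installed in compiled form; this text tells all that it offers.
- The arm moves only by the shell command python3 -m pendant 'ROWS' [OPENING] [FORCE]. ROWS is text: rows parted by semicolons, each of 4 numbers parted by spaces: the shift along the tool's x, y, z in m, then the turn about the tool's z in rad. In form: x y z yaw; .... A call has 1 to 10 rows; each row shifts and turns the commanded pose from where the row before left it, along the tool's axes as they then stand; what a row does not reach is not made up. A row lasts 1/8 s, in which the tool goes at most 62.5 mm and 10.7 degrees, less where a joint would pass 70% of its speed; a pose out of reach is approached as far as the arm can. A call is refused whole if a number of a shift passes 0.0625 or a number of a turn 0.188, either way. A call with a gripper value outside its range is refused whole. OPENING is the opening, from 0 (shut) to 1 (fully open), set as the call begins (- or left out, the last holds). The fingers move at their own pace and stop on an object; FORCE is the grip in N (left out, the last holds). Time passes only in rows, so rows that do not move let the fingers close. It gives the time, the measured TCP pose, the force, the opening and the grip force at its end, in the units of the state.
- ctrl.sense(): the state, without advancing time (a new reading comes with each control period).
- viewer.capture(name): name is "scene" or "side" or "wrist"; returns a dict with "color" (480x640x3 uint8, red, green, blue), "vertical_fov" (degrees; the focal length in pixels is half the picture's height over the tangent of half this angle, whatever the lens; pixels are square), "cx", "cy" (the principal point, pixels), "dist" ([k1, k2, p1, p2, k3] as OpenCV has them; the pictures are not rectified), "pose" (4x4, takes a point from camera to world coordinates). Camera axes: x right, y down, z forward; pixel columns grow to the right and rows downward; lengths in mm; the calibration is good to about 2 mm. A picture is of the moment at which its call begins. There is no depth.
- ctrl.finish_job(): hands the job in; it is judged then, once.
Trained networks look in the newest picture that a camera, given by its name, has taken for a name from the list of things; names that differ only in an ending like _2 or _b are one class to them, and where a whole thing is asked for, a point or a joint stands for the part that bears it (a point fixed in the world has none). Each returns a list of dicts, best first, with "p" (0 to 1); they miss things now and then, are a little off and sometimes report something else, mostly with a low value. They report only what shows in the picture. A call takes as long as a camera call.
- models.boxes_of(camera, query): "at" ([x, y, z] in mm, in world coordinates, good to about 4 mm: the middle of the surface that is visible of it).
The state is a dict: "time_s": time; "joints": joint angles; "dq": joint speeds; "tau": joint torques, N m; "eef_pos": TCP position; "ee_rot": TCP orientation; "force": force on the tool from outside, world axes, zero at the start; "wrist_torque": the same for the moment, N m; "grip_width": opening from 0.0 (shut) to 1.0 (fully open); "grip_force": force on a finger pad.
Only numpy, scipy, OpenCV 4.12 (cv2) and the standard library are available. Lean on these libraries where they do the work, as an engineer would, in place of code of your own. Each camera call takes 0.05 s, during which the arm holds its last target. There are 200 camera calls.

TASK

Close up the small green tool chest on the bench: with the fingertips push both open drawers fully home first, then push the raised lid down until it is fully shut. Push steadily, do not slam anything, grasp or lift nothing, leave the other things on the bench and the spanner in the chest's tray where they are, and finish with the gripper clear.

Things in the scene. Friction and masses are not known exactly. Their poses are not given: they have to be found in the camera images.
- chest: Green steel tool chest fixed to the bench, 170 deep (x), 320 wide (y), 100 mm high without lid. Origin: centre of its underside; x points from the drawer front to the rear hinge, y left, z up. Open tray on top (floor at 78 mm), below it two drawers side by side that open to -x; fronts 150 wide, 8 thick, from 15 to 71 mm above the bench, shut they lie on the chest's face at x = -85 mm.
- drawer_left (a joint): Opening of the left (+y) drawer, m: 0 is fully home (hard stop), growing as it comes out along the chest's -x; at most 0.10. It slides stiffly (about 2 N) and stays where left.
- drawer_right (a joint): Opening of the right (-y) drawer, m; same meaning and friction as the left one.
- drawer_left_pull (a point): Point on the left drawer: centre of the robot-side face of its solid steel pull rail (80 wide along y, 14 high, stands 12 mm out of the drawer front; no gap behind it). It is 57 mm above the bench, 79 mm left of the chest's middle, and moves with the drawer; at home it is at chest x = -105 mm.
- drawer_right_pull (a point): The same point on the right drawer, 79 mm right of the chest's middle.
- lid (a joint): Angle of the lid, rad: 0 is shut (hard stop, lid level), growing as it opens upward and back; at most 1.6. The hinge is stiff: the lid (0.35 kg) stays where it is left and must be pushed all the way down, at most about 7 N at point lid_push.
- lid_hinge (a point): Middle of the hinge line (along chest y), on the lid's lower face, at the chest's top rear edge (chest x = +85 mm, 100 mm above the bench). The lid is a flat plate, 170 mm from hinge to free edge, 320 wide, 10 thick; shut, it reaches from here to the front, its top 110 mm above the bench.
- lid_push (a point): Point on the lid's outer (upper when shut) face, on its middle line, 140 mm from the hinge line towards the free edge; the place to push. Moves with the lid.
- spanner: Steel spanner about 130 mm long lying loose in the chest's tray. Leave it there.
- spray_can: Aerosol-type can 52 mm across, 150 high, beside the chest's left wall, upright; origin: centre of its underside. Bystander: leave alone.
- screw_jar: Jar 64 mm across, 85 high, beside the chest's right wall, upright; origin: centre of its underside. Bystander: leave alone.
- tape_roll: Grey tape roll lying flat, 90 mm across, 25 high, left in front of the chest; origin: centre of its underside. Bystander.
- pipe_stub: Grey plastic rod offcut 40 mm across, 60 high, right in front of the chest, upright; origin: centre of its underside. Bystander: leave alone.
- hammer: Hammer lying on the bench well to the right of the chest; bystander, leave alone.
- mug: White mug 80 mm across, 90 high, on the left, upright; origin: centre of its underside. Bystander: leave alone.

How it is judged:
By the outcome, as a careful person would: the job done as asked, in the order asked, and still so for the second after the job is handed in, with the robot touching nothing.
It also fails if it takes over 54 s, if anything falls off the work surface, if the arm or the gripper's body presses on something with over 40 N, if the wrist force passes 120 N, or if a joint passes its speed limit or range.

## Working session

There is one attempt and no reset: what is moved stays moved. The work goes in short steps, Python scripts to look and compute and a shell command to move; the robot and the scene stay as the last step left them, time stands still between calls to the robot, and variables do not carry over. Pictures are saved under pics/ and viewed, at most 10 in all, crops included, and the job is handed in when it is done.

```bash
mkdir -p pics; cat > look.py <<'E'
from rig import ctrl, viewer, models
import cv2, numpy as np
def snap(cam,fn=None):
    c=viewer.capture(cam)
    if fn: cv2.imwrite('pics/'+fn+'.png',c['color'][:,:,::-1])
    return c
def K(c):
    f=240/np.tan(np.radians(c['vertical_fov'])/2)
    return np.array([[f,0,c['cx']],[0,f,c['cy']],[0,0,1]])
def proj(c,P):
    T=np.linalg.inv(c['pose']); 
    return cv2.projectPoints(np.array(P,float).reshape(-1,3),cv2.Rodrigues(T[:3,:3])[0],T[:3,3],K(c),np.array(c['dist'],float))[0].reshape(-1,2)
def ray(c,uv,z):
    x=cv2.undistortPoints(np.array(uv,float).reshape(-1,1,2),K(c),np.array(c['dist'],float)).reshape(-1,2)
    d=np.c_[x,np.ones(len(x))]@c['pose'][:3,:3].T; o=c['pose'][:3,3]
    return o+d*((np.array(z)-o[2])/d[:,2])[:,None]
E
python3 - <<'E'
from look import *
for cam in ['scene','side']:
    c=snap(cam,cam); print(cam,c['pose'][:3,3].round(),c['pose'][:3,2].round(2))
    for q in ['chest','drawer_left_pull','drawer_right_pull','lid','lid_hinge','lid_push','spray_can','screw_jar','tape_roll','pipe_stub','mug','hammer']:
        r=models.boxes_of(cam,q); print(q,[(np.round(d['at']).tolist(),round(d['p'],2)) for d in r[:2]])
s=ctrl.sense();print(s['time_s'],s['eef_pos'],s['ee_rot'],s['force'])
E
```

```text
scene [ 689.  709. 1182.] [-0.1  -0.55 -0.83]
chest [([532.0, 4.0, 29.0], 0.56)]
drawer_left_pull [([529.0, 8.0, 25.0], 0.86), ([674.0, -79.0, 178.0], 0.71)]
drawer_right_pull [([516.0, -155.0, 40.0], 0.86)]
lid [([675.0, -77.0, 178.0], 0.97)]
lid_hinge [([670.0, -78.0, 176.0], 0.89), ([595.0, -131.0, 85.0], 0.53)]
lid_push [([670.0, -76.0, 177.0], 0.95), ([474.0, 512.0, 32.0], 0.73)]
spray_can [([704.0, 135.0, 119.0], 0.94)]
screw_jar [([645.0, -348.0, 87.0], 0.47)]
tape_roll [([504.0, 170.0, 22.0], 0.79)]
pipe_stub [([427.0, -266.0, 48.0], 0.69)]
mug [([472.0, 510.0, 34.0], 0.77)]
hammer [([381.0, -462.0, 24.0], 0.71)]
side [  471. -1015.   651.] [ 0.11  0.87 -0.48]
chest [([614.0, -177.0, 78.0], 0.88)]
drawer_left_pull [([528.0, 25.0, 44.0], 0.95)]
drawer_right_pull [([519.0, -162.0, 47.0], 0.93)]
lid [([665.0, -145.0, 179.0], 0.65)]
lid_hinge [([665.0, -144.0, 170.0], 0.57), ([522.0, 28.0, 47.0], 0.16)]
lid_push [([668.0, -148.0, 178.0], 0.8)]
spray_can [([715.0, 116.0, 148.0], 0.44)]
screw_jar [([636.0, -359.0, 58.0], 0.64)]
tape_roll [([489.0, 175.0, 22.0], 0.88)]
pipe_stub [([426.0, -297.0, 47.0], 0.71)]
mug [([479.0, 483.0, 56.0], 0.77)]
hammer [([367.0, -483.0, 23.0], 0.88)]
1.3 [225.90055637 473.91573349 231.2946364 ] [-3.07207805e-06  2.20561586e-01  9.75373050e-01 -1.85553060e-05] [ 0.36511496 -0.05306592 -0.35271106]
```

View pics/scene.png

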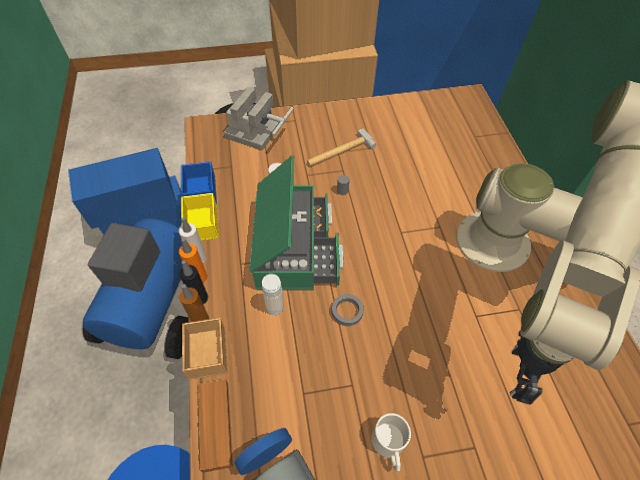

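View pics/side.png

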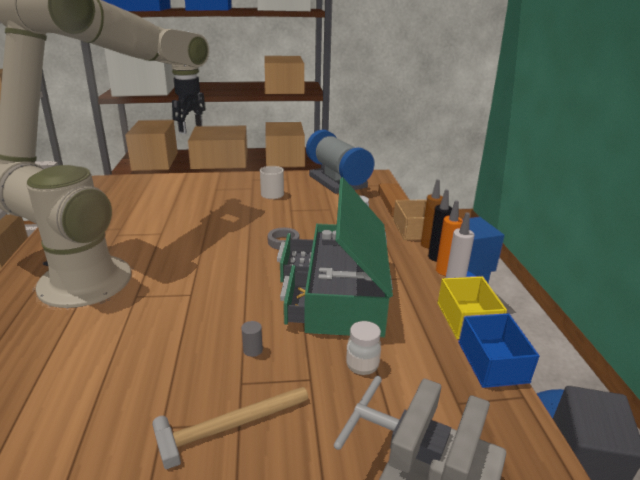

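The scene view shows the chest around (290,235), with both drawers out towards the robot and the lid raised about 60-70°. The tape roll is at (347,310), the stub at (343,185) and the can at (272,293). I'll zoom in to find the corners.

```bash
python3 - <<'E'
import cv2
a=cv2.imread('pics/scene.png')[150:300,240:360]; b=cv2.imread('pics/side.png')[175:335,270:400]
cv2.imwrite('pics/a.png',cv2.resize(a,None,fx=4,fy=4,interpolation=cv2.INTER_CUBIC))
cv2.imwrite('pics/b.png',cv2.resize(b,None,fx=3.75,fy=3.75,interpolation=cv2.INTER_CUBIC))
E
```

```text
(no output)
```

View pics/a.png

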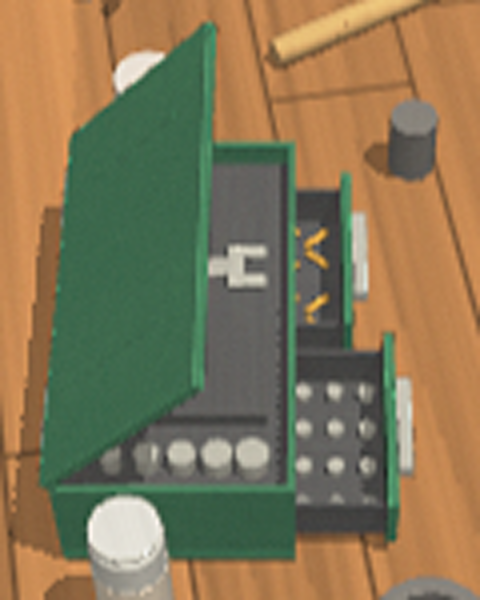

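View pics/b.png

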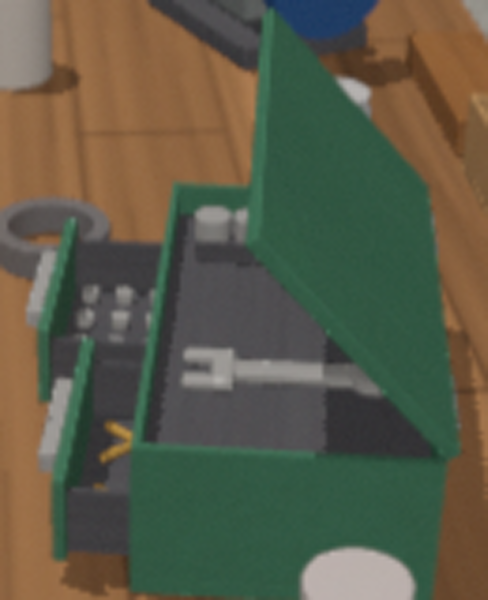

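The crops show all the chest corners, the free edge of the lid and the drawer fronts clearly. The left drawer is further out than the right. I'll fit the chest pose, lid angle and drawer openings from these pixels.

```bash
cat > fit.py <<'E'
from look import *
from scipy.optimize import least_squares
def W(p,q):
    x,y,a=p[:3];q=np.array(q,float);c,s=np.cos(a),np.sin(a)
    return np.array([x+c*q[0]-s*q[1],y+s*q[0]+c*q[1],q[2]])
def lid(p,r,y,t): # r from hinge, t above lower face
    th=p[3]; return [85-r*np.cos(th)+t*np.sin(th),y,100+r*np.sin(th)+t*np.cos(th)]
S=lambda u,v:(240+u/4,150+v/4); D=lambda u,v:(270+u/3.75,175+v/3.75)
A=[('s',S(293,145),lambda p:[-85,-160,100]),('s',S(294,486),lambda p:[-85,160,100]),('s',S(294,557),lambda p:[-85,160,0]),
('s',S(65,555),lambda p:[85,160,0]),
('s',S(208,25),lambda p:lid(p,170,-160,10)),('s',S(195,390),lambda p:lid(p,170,160,10)),
('s',S(393,540),lambda p:[-93-p[4],154,15]),('s',S(392,337),lambda p:[-93-p[4],4,71]),
('s',S(349,174),lambda p:[-93-p[5],-154,71]),
('d',D(137,447),lambda p:[-85,-160,100]),('d',D(177,186),lambda p:[-85,160,100]),('d',D(133,590),lambda p:[-85,-160,0]),
('d',D(445,455),lambda p:[85,-160,100]),('d',D(258,243),lambda p:lid(p,170,-160,0)),('d',D(274,14),lambda p:lid(p,170,160,0)),
('d',D(56,555),lambda p:[-93-p[5],-154,15]),('d',D(85,342),lambda p:[-93-p[5],-4,71]),('d',D(41,397),lambda p:[-93-p[4],4,15]),('d',D(70,222),lambda p:[-93-p[4],154,71])]
E
python3 - <<'E'
from fit import *
C={'s':snap('scene'),'d':snap('side')}
def res(p): return np.concatenate([proj(C[k],W(p,f(p)))[0]-uv for k,uv,f in A])
p0=[660,-75,0,1.1,60,40]
r=least_squares(res,p0,loss='soft_l1',x_scale=[10,10,.1,.1,10,10]);p=r.x
print(p.round(3)); print(r.fun.reshape(-1,2).round(1).tolist())
for n,q in [('Lpull',[-105-p[4],79,57]),('Rpull',[-105-p[5],-79,57]),('push',lid(p,140,0,10)),('hinge',[85,0,100]),('edge',lid(p,170,0,10))]: print(n,W(p,q).round(1))
np.save('p.npy',p)
E
```

```text
[ 6.43605e+02 -9.06210e+01 -1.65000e-01  8.34000e-01  6.55720e+01
  3.63510e+01]
[[-0.4, -0.8], [-0.4, 1.5], [-0.3, 1.0], [-0.9, 1.8], [-1.0, -1.3], [-0.9, -1.1], [0.0, 0.9], [-0.6, -1.2], [-0.5, -0.7], [-1.0, -0.6], [-0.8, -1.9], [-0.1, -0.0], [1.5, 1.4], [-3.3, 0.2], [-3.4, -0.4], [-0.1, 0.8], [-0.2, -1.9], [0.1, 0.9], [-0.5, -1.8]]
Lpull [488.3  15.3  57. ]
Rpull [ 491.2 -145.4   57. ]
push [641.9 -90.3 210.4]
hinge [ 727.5 -104.5  100. ]
edge [622.1 -87.  232.6]
```

```bash
python3 -m pendant '0 0 0 -0.142; -0.031 -0.0455 0 -0.142; -0.031 -0.0455 0 0; -0.031 -0.0455 0 0; -0.031 -0.0455 0 0; -0.031 -0.0455 0 0; -0.031 -0.0455 0 0; -0.031 -0.0455 0 0; -0.031 -0.0455 0 0; -0.031 -0.0455 0 0' 0 20
cat > cf.py <<'E'
from fit import *
def tool():
    p=np.load('p.npy'); s=ctrl.sense(); a=p[2]
    d=np.array(s['eef_pos'])[:2]-p[:2]; q=s['ee_rot']
    from scipy.spatial.transform import Rotation as R
    M=R.from_quat([q[1],q[2],q[3],q[0]]).as_matrix()
    f=s['force']; c,sn=np.cos(a),np.sin(a)
    print('t',s['time_s'],'chest xyz',(c*d[0]+sn*d[1]).round(1),(-sn*d[0]+c*d[1]).round(1),round(s['eef_pos'][2],1),'yawerr',round(np.arctan2(M[1,1],M[0,1])-np.pi/2-a,3),'F',(c*f[0]+sn*f[1]).round(1),(-sn*f[0]+c*f[1]).round(1),round(f[2],1),'grip',s['grip_width'])
E
python3 -c "from cf import *;tool()"
```

```text
time_s: 2.65
eef_pos: [429.0, 20.4, 231.5]
ee_rot: [0.0, 0.08, 0.997, 0.0]
force: [1.3, 0.5, 0.2]
grip_width: -0.001
grip_force: 0.0
t 2.65 chest xyz -229.9 74.3 231.5 yawerr 0.003 F 1.2 0.7 0.2 grip -0.0014936819579782878
```

Next I'll lower to z≈47 and move within about 15 mm of the rail, then look to check.

```bash
python3 -m pendant '0 0.002 0.046 0; 0 0.002 0.046 0; 0 0 0.046 0; 0 0 0.046 0; -0.01 0 0 0; -0.01 0 0 0; 0 0 0 0'
python3 - <<'E'
from cf import *
tool()
a=snap('scene')['color'][150:300,240:440]; b=snap('side')['color'][175:335,200:400]
o=np.vstack([cv2.resize(a,(600,450))[:,:,::-1][:,:],])
o=np.hstack([cv2.resize(a,(400,300)),cv2.resize(b,(400,300))])[:,:,::-1]
cv2.imwrite('pics/c.png',o)
E
```

```text
time_s: 3.52
eef_pos: [450.7, 22.6, 49.0]
ee_rot: [0.002, 0.08, 0.997, -0.0]
force: [0.3, -0.7, 0.4]
grip_width: 0.002
grip_force: 0.0
t 3.525 chest xyz -208.8 80.1 49.0 yawerr 0.004 F 0.4 -0.6 0.4 grip 0.0015036797091794029
```

View pics/c.png

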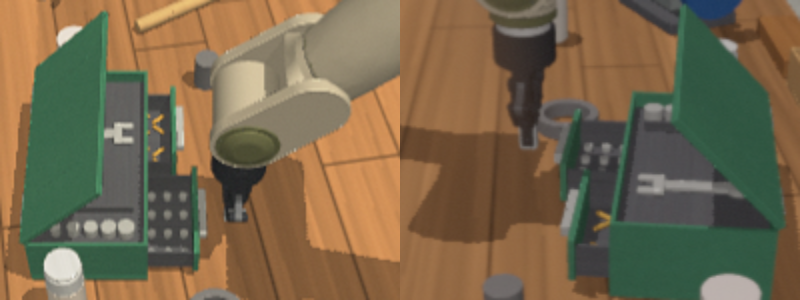

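The fingertips at (236,215) in the left half are lined up with the left rail at (202,210), with a small gap. Starting the push.

```bash
python3 -m pendant '-0.008 0 0 0; -0.008 0 0 0; -0.006 0 0 0; -0.006 0 0 0; -0.006 0 0 0; -0.007 0 0 0; -0.007 0 0 0; -0.007 0 0 0; -0.007 0 0 0; -0.007 0 0 0'; python3 -c "from cf import *;tool()"
```

```text
time_s: 4.88
eef_pos: [517.3, 11.8, 47.2]
ee_rot: [-0.0, 0.08, 0.997, -0.0]
force: [-2.9, -1.4, -0.0]
grip_width: 0.001
grip_force: 1.1
t 4.875 chest xyz -141.4 80.4 47.2 yawerr 0.004 F -2.6 -1.8 -0.0 grip 0.0012819633681189668
```

Contact at about 2.6 N, and the drawer is sliding.

```bash
python3 -m pendant '-0.005 0 0 0; -0.005 0 0 0; -0.004 0 0 0; -0.003 0 0 0; -0.002 0 0 0; -0.002 0 0 0; -0.002 0 0 0'; python3 -c "from cf import *;tool()"
```

```text
time_s: 5.75
eef_pos: [539.7, 8.2, 47.3]
ee_rot: [-0.0, 0.08, 0.997, -0.0]
force: [-2.2, -1.1, -0.1]
grip_width: -0.002
grip_force: 1.0
t 5.75 chest xyz -118.7 80.5 47.3 yawerr 0.004 F -2.0 -1.4 -0.1 grip -0.0021745330148879223
```

```bash
python3 -m pendant '-0.002 0 0 0; -0.002 0 0 0; -0.002 0 0 0; 0 0 0 0'; python3 -c "from cf import *;tool()"
```

```text
time_s: 6.25
eef_pos: [541.6, 7.9, 47.2]
ee_rot: [-0.005, 0.08, 0.997, 0.0]
force: [-25.1, -0.1, 17.0]
grip_width: -0.001
grip_force: 12.6
t 6.25 chest xyz -116.7 80.5 47.2 yawerr 0.005 F -24.7 -4.2 17.0 grip -0.0013293457368155443
```

The left drawer stopped hard at chest x=-116.7, matching the expected -105-11. Now I'll back off and shift across to the right drawer.

```bash
python3 -m pendant '0.01 0 0 0; 0.02 0 0 0; 0.025 0 0 0; 0.02 -0.02 0 0; 0 -0.04 0 0; 0 -0.04 0 0; 0 -0.04 0 0; 0 -0.02 0 0; 0 0 0 0'; python3 -c "from cf import *;tool()"
```

```text
time_s: 7.38
eef_pos: [446.3, -139.7, 47.5]
ee_rot: [0.001, 0.081, 0.997, -0.0]
force: [0.5, 0.1, 0.5]
grip_width: -0.002
grip_force: 0.0
t 7.375 chest xyz -186.6 -80.7 47.5 yawerr 0.002 F 0.5 0.2 0.5 grip -0.0017854024424505438
```

```bash
python3 -m pendant '-0.01 0 0 0; -0.008 0 0 0; -0.006 0 0 0; -0.006 0 0 0; -0.006 0 0 0; -0.006 0 0 0; -0.006 0 0 0; -0.006 0 0 0; -0.005 0 0 0; -0.004 0 0 0'; python3 -c "from cf import *;tool()"
```

```text
time_s: 8.62
eef_pos: [508.3, -148.8, 47.2]
ee_rot: [-0.0, 0.08, 0.997, 0.0]
force: [-1.7, 0.4, 0.2]
grip_width: -0.0
grip_force: 1.1
t 8.625 chest xyz -123.9 -79.5 47.2 yawerr 0.004 F -1.7 0.2 0.2 grip -0.00023025724162393938
```

```bash
python3 -m pendant '-0.003 0 0 0; -0.002 0 0 0; -0.002 0 0 0; -0.002 0 0 0; 0 0 0 0'; python3 -c "from cf import *;tool()"
```

```text
time_s: 9.25
eef_pos: [514.8, -149.8, 47.2]
ee_rot: [-0.003, 0.08, 0.997, 0.0]
force: [-14.2, 1.4, 9.2]
grip_width: 0.003
grip_force: 7.8
t 9.25 chest xyz -117.4 -79.5 47.2 yawerr 0.004 F -14.3 -1.0 9.2 grip 0.0028197618966728346
```

```bash
python3 -m pendant '-0.001 0 0 0; -0.001 0 0 0; 0 0 0 0; 0.01 0 0 0; 0.025 0 0 0; 0.02 0.01 -0.04 0; 0 0.02 -0.05 0; 0 0.02 -0.055 0; 0 0.02 -0.055 0; 0 0.01 -0.05 0'; python3 - <<'E'
from cf import *
tool()
for th in np.arange(.95,-.05,-.1):
    print(round(th,2), 85-135*np.cos(th)+10*np.sin(th)+11, 100+135*np.sin(th)+10*np.cos(th))
a=snap('scene')['color'][150:300,240:440]; b=snap('side')['color'][175:335,200:400]
cv2.imwrite('pics/d.png',np.hstack([cv2.resize(a,(400,300)),cv2.resize(b,(400,300))])[:,:,::-1])
E
```

```text
time_s: 10.5
eef_pos: [477.7, -61.8, 299.8]
ee_rot: [0.001, 0.08, 0.997, -0.0]
force: [0.7, -0.6, 0.0]
grip_width: -0.006
grip_force: 0.0
t 10.5 chest xyz -168.4 1.2 299.8 yawerr 0.005 F 0.8 -0.5 0.0 grip -0.00617247047819072
0.95 25.60693797026945 215.62792404120427
0.85 14.415079356930338 208.02268615278933
0.75 4.038390302267516 199.3381212918883
0.65 -5.41944874676215 189.6610027598559
0.55 -13.86393818872667 179.08802112623405
0.45 -21.21070347649907 167.72481812854286
0.35 -27.386338159841635 155.68493113495973
0.25 -32.32913733839181 143.08865871646705
0.15 -35.989714196629706 130.06185866329633
0.05 -38.33149346061365 116.73469045549126
```

View pics/d.png

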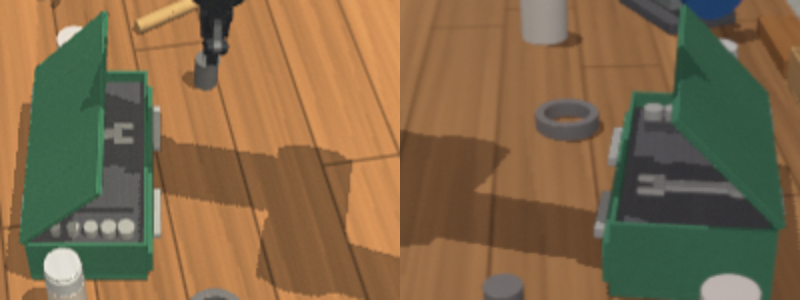

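Both drawer fronts are flush with the chest at (155,125)/(155,215), and the lid is still raised. Next I'll move over the lid and descend.

```bash
python3 -m pendant '-0.03 0 0 0; -0.045 0 0 0; -0.045 0 0 0; -0.042 0 0 0; -0.022 0 0.02 0; 0 0 0.025 0; 0 0 0.015 0; 0 0 0.008 0; 0 0 0.006 0; 0 0 0 0'; python3 -c "from cf import *;tool()"
```

```text
time_s: 11.85
eef_pos: [659.1, -92.2, 223.6]
ee_rot: [0.0, 0.08, 0.997, -0.0]
force: [0.4, 1.1, -0.6]
grip_width: 0.005
grip_force: 0.0
t 11.85 chest xyz 15.6 1.0 223.6 yawerr 0.004 F 0.2 1.1 -0.6 grip 0.004662548783650187
```

```bash
python3 -m pendant '0 0 0.005 0; 0 0 0.004 0; 0.001 0 0.004 0; 0.001 0 0.004 0; 0.002 0 0.003 0; 0 0 0 0'; python3 -c "from cf import *;tool()"
```

```text
time_s: 12.6
eef_pos: [655.1, -91.5, 203.3]
ee_rot: [0.0, 0.08, 0.997, -0.0]
force: [1.1, 0.4, 0.1]
grip_width: -0.0
grip_force: 0.0
t 12.6 chest xyz 11.5 1.0 203.3 yawerr 0.004 F 1.0 0.5 0.1 grip -0.00018666656397409078
```

```bash
python3 -m pendant '0 0 0.004 0; 0.001 0 0.004 0; 0.003 0 0.004 0; 0 0 0 0'; python3 -c "from cf import *;tool()"
```

```text
time_s: 13.1
eef_pos: [650.7, -90.8, 190.7]
ee_rot: [-0.001, 0.08, 0.997, 0.0]
force: [0.3, 0.9, -0.0]
grip_width: 0.004
grip_force: 0.1
t 13.1 chest xyz 7.1 1.0 190.7 yawerr 0.004 F 0.2 0.9 -0.0 grip 0.004020673903348914
```

```bash
python3 - <<'E'
from cf import *
a=snap('scene')['color'][150:300,240:440]; b=snap('side')['color'][155:305,230:430]
cv2.imwrite('pics/e.png',np.hstack([cv2.resize(a,(400,300)),cv2.resize(b,(400,300))])[:,:,::-1])
E
```

```text
(no output)
```

View pics/e.png

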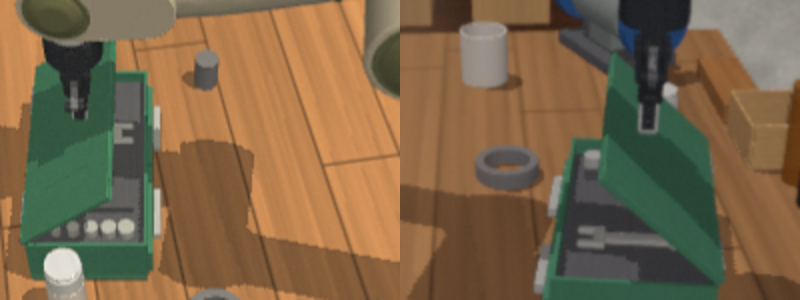

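The fingers are on the lid's outer face at (648,120). Its free edge has dropped compared with before, so it is following. I'll continue along the arc.

```bash
python3 -m pendant '0.003 0 0.003 0; 0.004 0 0.005 0; 0.004 0 0.005 0; 0.0035 0 0.005 0; 0.0035 0 0.0055 0; 0.0035 0 0.0055 0; 0.003 0 0.0055 0; 0.003 0 0.006 0'; python3 - <<'E'
from cf import *
tool()
c=snap('scene');print([(d['at'],d['p']) for d in models.boxes_of('scene','lid')][:1])
E
```

```text
time_s: 14.2
eef_pos: [623.8, -86.4, 150.3]
ee_rot: [-0.0, 0.08, 0.997, 0.0]
force: [-1.5, 1.8, 4.6]
grip_width: -0.0
grip_force: 1.6
t 14.2 chest xyz -20.2 0.9 150.3 yawerr 0.004 F -1.8 1.5 4.6 grip -8.777583730100829e-06
[([647.2, -19.3, 122.1], 0.66)]
```

```bash
python3 -m pendant '0.002 0 0.005 0; 0.002 0 0.005 0; 0.002 0 0.005 0; 0.001 0 0.005 0; 0.001 0 0.005 0; 0.001 0 0.004 0; 0.001 0 0.003 0; 0 0 0.002 0; 0 0 0.002 0'; python3 -c "from cf import *;tool()"
```

```text
time_s: 15.42
eef_pos: [614.0, -84.9, 114.6]
ee_rot: [-0.0, 0.08, 0.997, 0.0]
force: [-1.5, -0.5, 3.2]
grip_width: -0.002
grip_force: 1.4
t 15.425 chest xyz -30.2 0.8 114.6 yawerr 0.004 F -1.4 -0.7 3.2 grip -0.002096633581019609
```

```bash
python3 -m pendant '0 0 0.002 0; 0 0 0.002 0; 0 0 0.001 0; 0 0 0.001 0; 0 0 0 0'; python3 -c "from cf import *;tool()"
```

```text
time_s: 16.05
eef_pos: [613.9, -84.9, 110.0]
ee_rot: [-0.0, 0.08, 0.997, -0.0]
force: [-8.3, 1.5, 12.7]
grip_width: -0.003
grip_force: 6.3
t 16.05 chest xyz -30.2 0.8 110.0 yawerr 0.004 F -8.4 0.1 12.7 grip -0.0032803758968018275
```

```bash
python3 -m pendant '0 0 0.001 0; 0 0 0.001 0; 0 0 0 0'; python3 -c "from cf import *;tool()"; python3 -m pendant '0 0 -0.004 0; 0 0 -0.02 0; 0 0 -0.04 0; 0 0 -0.05 0; 0.04 0 -0.04 0; 0.05 0 0 0; 0.05 0 0 0; 0.05 0 0 0; 0 0 0 0'
python3 - <<'E'
from cf import *
a=snap('scene')['color'][150:300,240:440]; b=snap('side')['color'][175:335,200:400]
cv2.imwrite('pics/f.png',np.hstack([cv2.resize(a,(400,300)),cv2.resize(b,(400,300))])[:,:,::-1])
E
```

```text
time_s: 16.42
eef_pos: [614.0, -84.8, 109.9]
ee_rot: [0.0, 0.08, 0.997, -0.0]
force: [-13.6, 2.9, 25.1]
grip_width: -0.001
grip_force: 12.9
t 16.425 chest xyz -30.2 0.9 109.9 yawerr 0.004 F -13.8 0.6 25.1 grip -0.0012128291643196268
time_s: 17.55
eef_pos: [424.7, -53.9, 260.9]
ee_rot: [0.0, 0.08, 0.997, -0.0]
force: [0.6, 0.3, -0.0]
grip_width: 0.002
grip_force: 0.0
```

View pics/f.png

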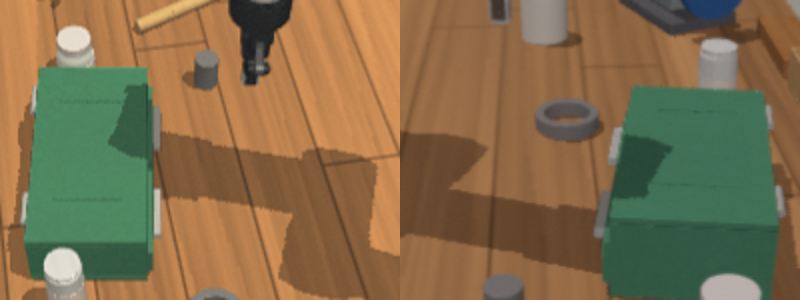

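The lid is level and shut, both drawers are flush, the other things haven't moved, and the gripper is clear.

```bash
python3 -c "
from rig import ctrl
print(ctrl.finish_job())"
```

```text
the job is handed in; nothing more can be done
None
```

I pushed both drawers fully home and then the lid fully shut. The job was handed in at about 18 s with the gripper clear; the last picture shows the nearby things still in place, but the hammer and mug were only partly in view and the spanner is under the shut lid.

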